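Next pot onto the banding wheel from behind the tall ware

ROBOT

A 6-joint arm with a two-finger parallel gripper is mounted at the origin on the work surface. World frame = base frame: x ahead of the robot, y to its left, z up, the work surface at z = 0. Lengths are in m, angles in rad, forces in N, time in s.
With the tool pointing down it reaches from about 0.25 to 0.725 m from the base axis. Payload 4 kg.
Tool frame: the origin (TCP) lies between the finger pads; the fingertips stand 8 mm ahead of it and the grasp point (between the pads) lies 11 mm behind it; y points along the fingers, x is the direction in which the jaws open and shut, and the axes are right-handed (so a half turn about y gives the same grasp; the last joint's range is limited). The gripper opens to 85 mm and grips with 20 to 120 N. Pads are 22 mm wide; open, the fingers measure 114 mm over their backs; the gripper's body (76 mm by 85 mm) begins 54 mm behind the grasp point. The pads swing forward as they close: fully open they stand 13 mm farther back than shut.
Start: joints at [-1.199, 0.241, 0.005, 1.335, 0, 1.571], TCP at [0.182, -0.466, 0.239] pointing down, gripper open.
Joint ranges: [-2.72, 2.72], [-1.05, 1.87], [-1.09, 1.28], [-1.99, 2.15], [-1.42, 1.44], [-3.14, 3.14]. Speed limits (rad/s): [2.79, 2.79, 3.14, 3.14, 3.14, 3.14].

INTERFACE

Orientations are given as a 3x3 rotation matrix whose columns are the frame's x, y, z axes.
In Python, from workcell import robot gives the robot as it stands. The module is installed in compiled form; this text tells all that it offers.
- The arm moves only by the shell command python3 -m crank 'ROWS'. ROWS is JSON, a list of rows, each a list of 3 entries, a list of its own where there are three numbers: the gripper's target within -1 to 1 (shut at 1, half-way at 0, fully open at -1), then the shift along the tool's x, y, z in mm, then the turn, a rotation vector about the tool's x, y, z in rad. In form: [[jaw, [x, y, z], [ax, ay, az]], ...]. A call has exactly 8 rows; each row is the pose to reach, as a shift and turn from the pose commanded when the call began, along the tool's axes at that moment; what a row does not reach only later rows make up. A row lasts 1/10 s, in which the tool goes at most 50 mm and 8.59 degrees, less where a joint would pass 70% of its speed; a pose out of reach is approached as far as the arm can. A call with a gripper value outside its range is refused whole. The fingers move at their own pace and stop on an object; the grip force is fixed at half the most. Time passes only in rows, so rows that repeat a pose let the fingers close, or fill a call up. It gives the time, the measured TCP pose, the force and the opening at its end, in the units of the state.
- robot.read_state(): the state, without advancing time (a new reading comes with each control period).
- robot.snapshot(name): name is "scene" or "side" or "wrist"; returns the picture (480x640x3 uint8, red, green, blue); there is no depth.
- robot.camera_model(name): a dict with "fx", "fy", "cx", "cy" (pixels), "cam_to_world" (4x4, takes a point from camera to world coordinates). Camera axes: x right, y down, z forward; pixel columns grow to the right and rows downward; lengths in m; the calibration is good to about 2 mm. A picture is of the moment at which its call begins: read the wrist's pose just before it. camera_model takes no time and is no camera call; for the wrist camera it gives the pose at the moment of the call.
- robot.hand_in(): hands the job in, once; it reports no verdict.
The state is a dict: "clock": time; "q": joint angles; "dq": joint speeds; "joint_efforts": joint torques, N m; "position": TCP position; "eef_rot": TCP orientation; "contact_force": force on the tool from outside, world axes, zero at the start; "ft_torque": the same for the moment, N m; "grip_width": finger opening in m.
Only numpy, scipy, OpenCV 4.12 (cv2) and the standard library are available. Lean on these libraries where they do the work, as an engineer would, in place of code of your own. Each camera call takes 0.05 s, during which the arm holds its last target. There are 200 camera calls.

TASK

The round-bellied jar on the banding wheel is finished and the low straight-sided dish at the back of the ware board is next. Clear the two tall vases that stand in front of the dish onto the empty board, then let the dish and the jar change places: the dish centred on the wheel, the jar in the spot the dish had, and after that put each tall vase back where it stood. Set every pot down upright without dropping or tipping it, and leave the pinch bowl and the tiles on the ware board where they are.

Things in the scene. Friction and masses are not known exactly. Their poses are not given: they have to be found in the camera images.
- bottle_vase_center (a point): Tall terracotta bottle vase, loose, 0.18 to 0.36 kg, 160 mm tall: round body 62 mm across at its widest (55 mm up), 48 mm at the foot, narrow straight neck 28 mm across from 116 to 150 mm up, lip 35 mm across. At the start it stands at the front of the ware board, on one side of the front pair (either side). The point is on its axis, half-way up (80 mm above its foot); z is its axis, pointing up.
- cylinder_vase_center (a point): Tall straight terracotta cylinder vase, loose, 0.19 to 0.38 kg, 140 mm tall, 60 mm outside diameter all the way up, open top, wall 5 mm. At the start it is the other one of the front pair on the ware board, about 90 mm beside the bottle vase. The point is on its axis, half-way up (70 mm above its foot); z is its axis, pointing up.
- dish_center (a point): Low straight-sided terracotta dish, loose, 0.10 to 0.20 kg, 62 mm outside diameter, 50 mm tall, open top, wall 4.5 mm. At the start it stands at the back of the ware board, behind and between the two tall vases, about 12 mm clear of each, so that a gripper does not fit round it before they are cleared. The point is on its axis, half-way up (25 mm above its foot).
- jar_center (a point): Small round-bellied terracotta jar, loose, 0.10 to 0.21 kg, 70 mm tall: 63 mm across at its widest from 27 to 40 mm up, foot 42 mm across, open collar 46 mm across at the top. At the start it stands about the middle of the banding wheel. The point is on its axis, half-way up (35 mm above its foot).
- wheel_top (a point): Banding wheel: fixed iron foot and a round steel head 180 mm across that turns stiffly about the vertical, its flat top 80 mm above the bench. The point is the centre of the top face; z up. It stands to the left or to the right of the ware board.
- gap (a point): The dish's spot: the point on the ware board's top, under the dish's centre at the start, 28 mm behind the board's centre. Ware board: fixed plywood, 300 x 190 mm, top 18 mm above the bench. x from its front (robot side) to its back (190 mm), y along its length, z up. The vases stand about 58 mm in front of it and 45 mm to either side; once they are away the front middle is free.
- empty_board_top (a point): The empty board at the side, for setting things aside: a fixed plywood board 240 x 130 mm, its top 18 mm above the bench. The point is the centre of its top face; x along its 240 mm length, y along its 130 mm width, z up. It stands on the opposite side of the ware board from the wheel.
- pinch_bowl_center (a point): Bystander: small flared terracotta bowl, loose, 58 mm across the rim, 30 mm tall, at the end of the ware board, about 113 mm from the dish's spot along the board's +y. Leave it. The point is on its axis half-way up.
- tiles_center (a point): Bystander: little pile of three terracotta test tiles, one piece, loose, about 46 x 38 mm and 18 mm tall, at the other end of the ware board, about 113 mm from the dish's spot along the board's -y. Leave it. The point is its centre, half-way up.

How it is judged:
By the outcome, as a careful person would: the job done as asked, in the order asked, and still so for the second after the job is handed in, with the robot touching nothing.
It also fails if it takes over 125 s, if anything falls off the work surface, if the arm or the gripper's body presses on something with over 40 N, if the wrist force passes 120 N, or if a joint passes its speed limit or range.

## Working session

There is one attempt and no reset: what is moved stays moved. The work goes in short steps, Python scripts to look and compute and a shell command to move; the robot and the scene stay as the last step left them, time stands still between calls to the robot, and variables do not carry over. Pictures are saved under pics/ and viewed, about 12 in all and at most 16, crops included, and the job is handed in when it is done.

```bash
mkdir -p pics; cat > h.py <<'E'
import numpy as np, cv2
from workcell import robot
def snap(n,f):
    im=robot.snapshot(n); cv2.imwrite('pics/'+f,im[:,:,::-1]); return im
def ray(n,uv,z,m=None):
    m=m or robot.camera_model(n); T=np.array(m['cam_to_world'])
    d=T[:3,:3]@np.array([(uv[0]-m['cx'])/m['fx'],(uv[1]-m['cy'])/m['fy'],1]); o=T[:3,3]
    return o+d*(z-o[2])/d[2]
def proj(n,p,m=None):
    m=m or robot.camera_model(n); T=np.array(m['cam_to_world'])
    c=T[:3,:3].T@(np.array(p)-T[:3,3]); return np.array([m['fx']*c[0]/c[2]+m['cx'],m['fy']*c[1]/c[2]+m['cy']])
E
python3 - <<'E'
from h import *
np.set_printoptions(precision=3,suppress=True)
a=snap('scene','scene0.png');b=snap('side','side0.png')
s=robot.read_state();print(s)
for n in('scene','side'):
  m=robot.camera_model(n);print(n,m['fx'],m['cx'],m['cy'],np.array(m['cam_to_world']))
E
```

```text
{'clock': 0.1, 'q': array([-1.199,  0.241,  0.004,  1.335, -0.   ,  1.571]), 'dq': array([ 0.   ,  0.   ,  0.003, -0.001,  0.002,  0.001]), 'joint_efforts': array([  0.001, -37.314,  25.301,   0.011,  -0.   ,  -0.   ]), 'position': array([ 0.181, -0.465,  0.239]), 'eef_rot': array([[ 0.363, -0.001,  0.932],
       [-0.932,  0.002,  0.363],
       [-0.002, -1.   , -0.   ]]), 'contact_force': array([0.335, 0.289, 0.668]), 'ft_torque': array([-0.025,  0.009, -0.01 ]), 'grip_width': 0.08534133009606235}
scene 446.39178727705126 317.8495295230964 243.46581799550344 [[ 0.858  0.435 -0.274  0.806]
 [ 0.514 -0.728  0.454 -0.393]
 [-0.002 -0.53  -0.848  0.856]
 [ 0.     0.     0.     1.   ]]
side 578.3017092319626 312.31879873341165 240.38498850272595 [[-0.872 -0.359  0.333  0.18 ]
 [-0.49   0.638 -0.594  0.71 ]
 [ 0.001 -0.681 -0.732  0.984]
 [ 0.     0.     0.     1.   ]]
```

View pics/scene0.png

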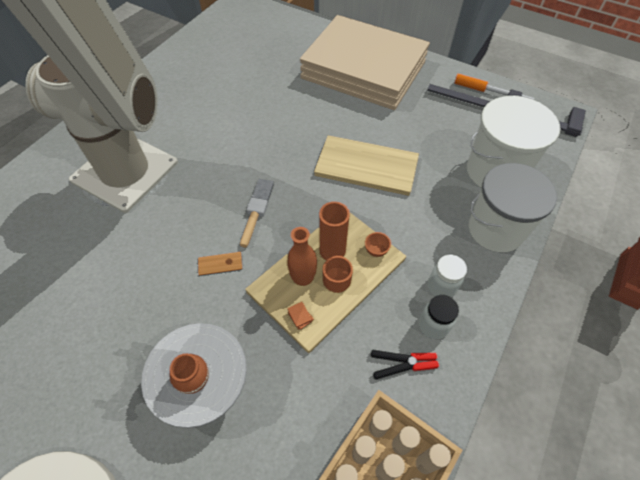

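View pics/side0.png

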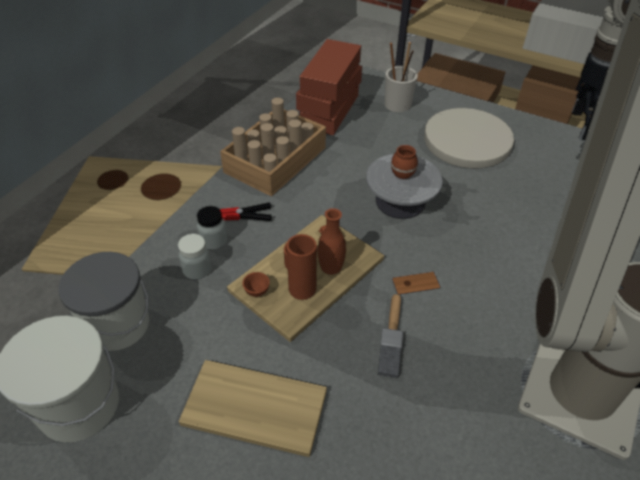

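The scene shows the ware board at about (327,283), with the bottle at (302,260), the cylinder at (334,232) and the dish at (337,273). The bowl is at (377,244), the tiles at (300,316), the jar on the wheel at (188,372) and the empty board at (367,165). Next I'll enlarge both views.

```bash
python3 - <<'E'
from h import *
a=cv2.imread('pics/scene0.png')[195:425,130:420];cv2.imwrite('pics/c1.png',cv2.resize(a,None,fx=2.6,fy=2.6,interpolation=2)[:600])
a=cv2.imread('pics/side0.png')[135:345,220:450];cv2.imwrite('pics/c2.png',cv2.resize(a,None,fx=2.8,fy=2.8,interpolation=2)[:600])
E
```

```text
(no output)
```

View pics/c1.png

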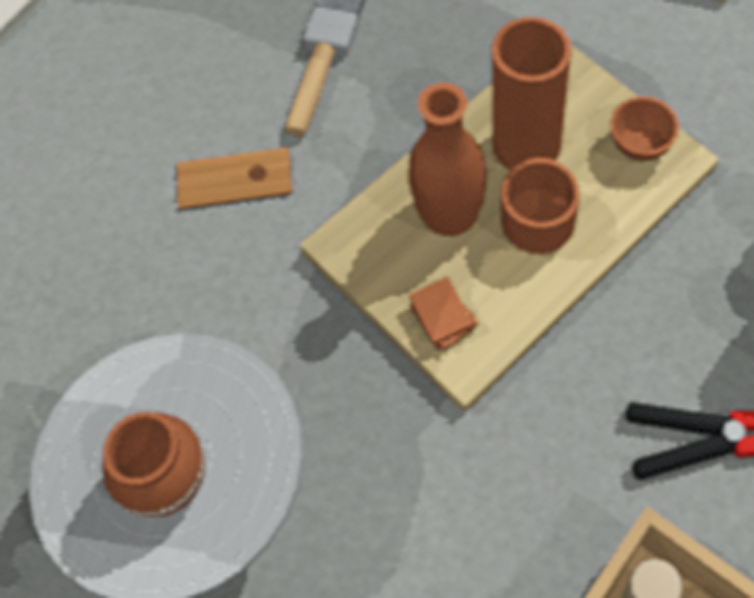

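View pics/c2.png

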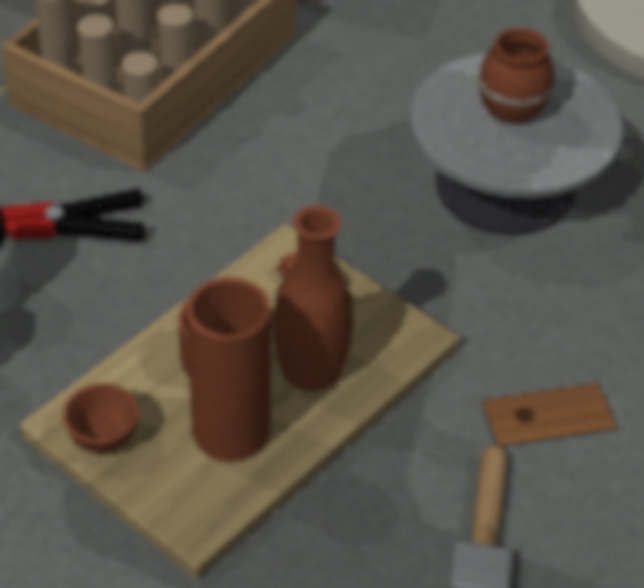

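```bash
python3 - <<'E'
from h import *
np.set_printoptions(precision=4,suppress=True)
S=lambda u,v:(u/2.6+130-.3,v/2.6+195-.3); D=lambda u,v:(u/2.8+220-.3,v/2.8+135-.3)
for n,p,z in [('board L',(302,246),.018),('board B',(465,404),.018),('board R',(716,160),.018),('bottle',(443,104),.178),('cyl',(531,50),.158),('dish',(540,190),.068),('bowl',(644,126),.048),('jar',(142,446),.15),('wheel',(166,467),.08),('wL',(32,467),.08),('wR',(301,452),.08)]:
  print('scene',n,ray('scene',S(*p),z))
for n,p,z in [('board R',(461,341),.018),('board F',(200,572),.018),('board L',(22,428),.018),('board Bk',(285,228),.018),('bottle',(317,223),.178),('cyl',(230,309),.158),('bowl',(102,414),.048),('jar',(521,45),.15),('wheel',(516,120),.08)]:
  print('side',n,ray('side',D(*p),z))
for p in [(327,138),(419,156),(411,192),(316,174)]: print('eb scene',ray('scene',p,.018))
for p in [(208,362),(327,390),(311,450),(181,420)]: print('eb side',ray('side',p,.018))
E
```

```text
scene board L [ 0.4645 -0.1182  0.018 ]
scene board B [ 0.6443 -0.1618  0.018 ]
scene board R [0.7148 0.1243 0.018 ]
scene bottle [ 0.5496 -0.0309  0.178 ]
scene cyl [0.5725 0.0535 0.158 ]
scene dish [ 0.6148 -0.0009  0.068 ]
scene bowl [0.6536 0.105  0.048 ]
scene jar [ 0.5138 -0.3223  0.15  ]
scene wheel [ 0.5078 -0.318   0.08  ]
scene wL [ 0.4311 -0.3639  0.08  ]
scene wR [ 0.5791 -0.2636  0.08  ]
side board R [ 0.4549 -0.1099  0.018 ]
side board F [0.5249 0.1777 0.018 ]
side board L [0.708  0.1333 0.018 ]
side board Bk [ 0.6379 -0.1531  0.018 ]
side bottle [ 0.5446 -0.0257  0.178 ]
side cyl [0.5664 0.0604 0.158 ]
side bowl [0.6477 0.1114 0.048 ]
side jar [ 0.5089 -0.3179  0.15  ]
side wheel [ 0.5003 -0.3081  0.08  ]
eb scene [0.3896 0.3444 0.018 ]
eb scene [0.6205 0.4091 0.018 ]
eb scene [0.6515 0.2932 0.018 ]
eb scene [0.4281 0.2252 0.018 ]
eb side [0.6366 0.2999 0.018 ]
eb side [0.4109 0.2404 0.018 ]
eb side [0.3813 0.3529 0.018 ]
eb side [0.6083 0.4184 0.018 ]
```

```bash
cat >> h.py <<'E'
from scipy.spatial.transform import Rotation as R
np.set_printoptions(precision=4,suppress=True)
def to(p,ang,P=None,Rm=None):
    """shift mm & rotvec in tool axes to reach p (TCP) with tool x (jaw) at world angle ang deg, y down"""
    s=robot.read_state(); P=s['position'] if P is None else P; Rm=s['eef_rot'] if Rm is None else Rm
    a=np.radians(ang); x=np.array([np.cos(a),np.sin(a),0]); y=np.array([0,0,-1.]); Rt=np.c_[x,y,np.cross(x,y)]
    print('shift',np.round(Rm.T@(np.array(p)-P)*1000,1),'rot',np.round(R.from_matrix(Rm.T@Rt).as_rotvec(),3)); return np.array(p),Rt
E
python3 - <<'E'
from h import *
to((.53,-.03,.28),-13.6)
E
```

```text
shift [-279.1  -41.   482.9] rot [-0.001 -0.962 -0.002]
```

```bash
python3 -m crank '[[-1,[-20,-10,35],[0,-0.12,0]],[-1,[-40,-20,70],[0,-0.24,0]],[-1,[-60,-30,105],[0,-0.36,0]],[-1,[-85,-41,145],[0,-0.48,0]],[-1,[-107,-41,185],[0,-0.6,0]],[-1,[-130,-41,225],[0,-0.72,0]],[-1,[-152,-41,265],[0,-0.84,0]],[-1,[-175,-41,305],[0,-0.962,0]]]'
python3 -c "
from h import *
to((.53,-.03,.28),-13.6)"
```

```text
clock: 0.9
position: [0.4029, -0.1903, 0.2801]
eef_rot: [[0.973, -0.0, 0.23], [-0.23, 0.0, 0.973], [-0.0, -1.0, -0.0]]
contact_force: [0.6, -1.0, -0.1]
grip_width: 0.085
shift [ 86.8   0.1 185.3] rot [ 0.     0.005 -0.   ]
```

```bash
python3 -m crank '[[-1,[15,0,30],[0,0,0]],[-1,[30,0,60],[0,0,0]],[-1,[45,0,90],[0,0,0]],[-1,[60,0,120],[0,0,0]],[-1,[75,0,155],[0,0,0]],[-1,[87,0,185],[0,0,0]],[-1,[87,0,185],[0,0,0]],[-1,[87,0,185],[0,0,0]]]'
python3 - <<'E'
from h import *
m=robot.camera_model('wrist');snap('wrist','w1.png');print(m)
for p in [(.547,-.028,.178),(.5695,.057,.158),(.6127,.001,.068)]: print(proj('wrist',p,m))
E
```

```text
clock: 1.7
position: [0.53, -0.032, 0.2795]
eef_rot: [[0.972, -0.002, 0.233], [-0.233, -0.0, 0.972], [-0.002, -1.0, -0.001]]
contact_force: [-0.2, -0.3, 0.5]
grip_width: 0.0852
{'fx': 353.3609752860208, 'fy': 353.3609752860208, 'cx': 318.26085165386405, 'cy': 236.629365180015, 'cam_to_world': array([[ 0.9723, -0.2229, -0.0699,  0.5475],
       [-0.2336, -0.9303, -0.2829,  0.0398],
       [-0.0019,  0.2914, -0.9566,  0.4145],
       [ 0.    ,  0.    ,  0.    ,  1.    ]])}
[341.049  228.4255]
[344.7097  95.2345]
[394.7594 153.6151]
```

View pics/w1.png

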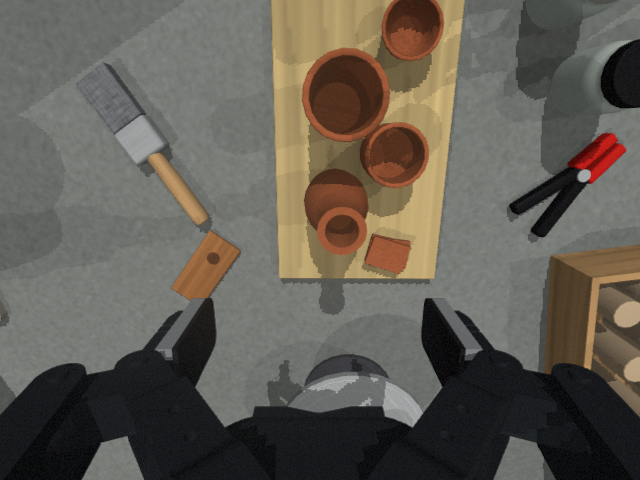

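The wrist view agrees with the estimates: the bottle lip is at (341.5,231), the cylinder rim at (346,94) and the dish rim at (394.5,154.5). The jaws run across the board as planned.

```bash
python3 - <<'E'
from h import *
for n,p,z in [('bottle',(341.5,231),.178),('cyl',(346,94.5),.158),('dish',(394.5,154.5),.068),('c1',(278,278.5),.018),('c2',(436,278.5),.018)]: print(n,ray('wrist',p,z))
b=ray('wrist',(341.5,231),.178)
to((*b[:2],.24),-13.6); to((*b[:2],.140),-13.6)
E
```

```text
bottle [ 0.5466 -0.0307  0.178 ]
cyl [0.5703 0.0565 0.158 ]
dish [ 0.6122 -0.0006  0.068 ]
c1 [ 0.458  -0.1185  0.018 ]
c2 [ 0.645  -0.1635  0.018 ]
shift [16.1 39.7  6. ] rot [ 0.001  0.001 -0.002]
shift [ 16.2 139.7   6. ] rot [ 0.001  0.001 -0.002]
```

```bash
python3 -m crank '[[-1,[8,0,4],[0,0,0]],[-1,[16,0,7],[0,0,0]],[-1,[16,30,7],[0,0,0]],[-1,[16,60,7],[0,0,0]],[-1,[16,90,7],[0,0,0]],[-1,[16,120,7],[0,0,0]],[-1,[16,140,7],[0,0,0]],[-1,[16,140,7],[0,0,0]]]'
python3 -m crank '[[-0.5,[0,0,0],[0,0,0]],[-0.2,[0,0,0],[0,0,0]],[0,[0,0,0],[0,0,0]],[0.2,[0,0,0],[0,0,0]],[0.3,[0,0,0],[0,0,0]],[0.5,[0,0,0],[0,0,0]],[1,[0,0,0],[0,0,0]],[1,[0,0,0],[0,0,0]]]'
```

```text
clock: 2.55
position: [0.5453, -0.0301, 0.1371]
eef_rot: [[0.972, -0.007, 0.236], [-0.236, 0.0, 0.972], [-0.007, -1.0, -0.001]]
contact_force: [-1.0, 0.6, -0.8]
grip_width: 0.0853
clock: 3.35
position: [0.548, -0.0295, 0.1417]
eef_rot: [[0.972, 0.002, 0.235], [-0.235, -0.0, 0.972], [0.002, -1.0, 0.0]]
contact_force: [-1.2, 0.7, 4.2]
grip_width: 0.028
```

```bash
python3 -m crank '[[1,[0,-15,0],[0,0,0]],[1,[0,-50,0],[0,0,0]],[1,[0,-90,0],[0,0,0]],[1,[0,-130,0],[0,0,0]],[1,[0,-160,0],[0,0,0]],[1,[-4,-165,20],[0,0,0]],[1,[-10,-165,55],[0,0,0]],[1,[-17,-165,95],[0,0,0]]]'
python3 -m crank '[[1,[-7,0,40],[0,0,0]],[1,[-14,0,80],[0,0,0]],[1,[-21,0,120],[0,0,0]],[1,[-28,0,160],[0,0,0]],[1,[-35,0,200],[0,0,0]],[1,[-42,0,235],[0,0,0]],[1,[-48,0,260],[0,0,0]],[1,[-48,0,268],[0,0,0]]]'
python3 - <<'E'
from h import *
snap('wrist','w2.png');to((.569,.338,.140),-13.6)
E
```

```text
clock: 4.15
position: [0.5532, 0.0668, 0.3054]
eef_rot: [[0.971, 0.0, 0.237], [-0.237, -0.0, 0.971], [0.0, -1.0, -0.0]]
contact_force: [1.4, 0.2, -3.1]
grip_width: 0.028
clock: 4.95
position: [0.5684, 0.3418, 0.3035]
eef_rot: [[0.973, -0.002, 0.231], [-0.231, -0.0, 0.973], [-0.002, -1.0, -0.001]]
contact_force: [-0.9, 0.4, -3.0]
grip_width: 0.0281
shift [  1.3 163.4  -3.1] rot [ 0.001  0.004 -0.002]
```

View pics/w2.png

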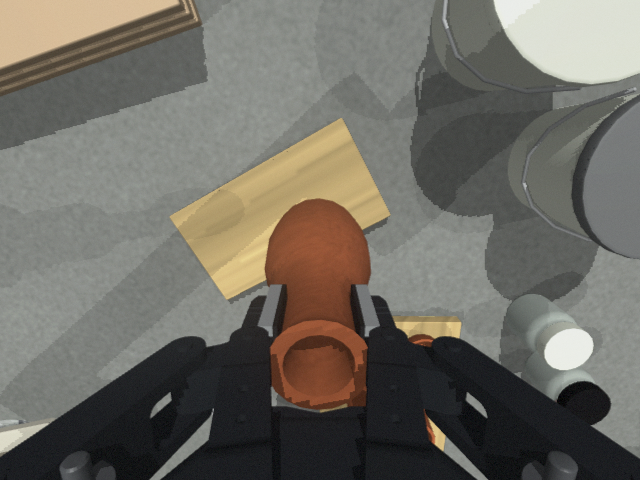

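The bottle hangs upright in the jaws. The empty board's corners are at (171,215), (343,119), (389,214) and (230,300).

```bash
python3 - <<'E'
from h import *
P=[ray('wrist',p,.018)[:2] for p in [(171,215),(343,119),(389,214),(230,300)]]
print(np.array(P),np.mean(P,0))
E
```

```text
[[0.387  0.3573]
 [0.6151 0.4174]
 [0.6463 0.2969]
 [0.4224 0.2308]] [0.5177 0.3256]
```

```bash
python3 -m crank '[[1,[0,20,0],[0,0,0]],[1,[1,60,-2],[0,0,0]],[1,[1,100,-3],[0,0,0]],[1,[1,135,-3],[0,0,0]],[1,[1,152,-3],[0,0,0]],[1,[1,160,-3],[0,0,0]],[1,[1,163,-3],[0,0,0]],[1,[1,164,-3],[0,0,0]]]'
python3 -m crank '[[1,[0,0,0],[0,0,0]],[1,[0,1,0],[0,0,0]],[1,[0,1,0],[0,0,0]],[1,[0,1,0],[0,0,0]],[1,[0,1,0],[0,0,0]],[1,[0,1,0],[0,0,0]],[1,[0,1,0],[0,0,0]],[1,[0,1,0],[0,0,0]]]'
```

```text
clock: 5.8
position: [0.5705, 0.3352, 0.1424]
eef_rot: [[0.972, 0.002, 0.235], [-0.235, 0.001, 0.972], [0.001, -1.0, 0.001]]
contact_force: [0.8, 0.7, -3.3]
grip_width: 0.028
clock: 6.6
position: [0.5704, 0.3359, 0.1417]
eef_rot: [[0.972, 0.002, 0.235], [-0.235, 0.001, 0.972], [0.002, -1.0, 0.002]]
contact_force: [-0.8, -0.3, 5.9]
grip_width: 0.0279
```

```bash
python3 -m crank '[[0.5,[0,0,0],[0,0,0]],[0.2,[0,0,0],[0,0,0]],[-0.2,[0,0,0],[0,0,0]],[-0.6,[0,0,0],[0,0,0]],[-1,[0,0,0],[0,0,0]],[-1,[0,-40,0],[0,0,0]],[-1,[0,-85,0],[0,0,0]],[-1,[0,-130,0],[0,0,0]]]'
python3 -c "
from h import *
to((.57,.057,.26),-13.6);to((.57,.057,.112),-13.6)"
```

```text
clock: 7.4
position: [0.5693, 0.3351, 0.271]
eef_rot: [[0.972, -0.002, 0.235], [-0.235, -0.001, 0.972], [-0.001, -1.0, -0.001]]
contact_force: [0.8, 0.9, -0.2]
grip_width: 0.0853
shift [  66.    11.2 -270.1] rot [ 0.001  0.    -0.001]
shift [  66.2  159.2 -269.9] rot [ 0.001  0.    -0.001]
```

```bash
python3 -m crank '[[-1,[10,0,-45],[0,0,0]],[-1,[22,0,-90],[0,0,0]],[-1,[33,0,-135],[0,0,0]],[-1,[44,0,-180],[0,0,0]],[-1,[55,0,-225],[0,0,0]],[-1,[66,5,-262],[0,0,0]],[-1,[66,10,-270],[0,0,0]],[-1,[66,10,-270],[0,0,0]]]'
python3 -c "
from h import *
m=robot.camera_model('wrist');snap('wrist','w3.png')
print(proj('wrist',(.57,.0567,.158),m));to((.57,.0567,.112),-13.6)"
```

```text
clock: 8.2
position: [0.5699, 0.0559, 0.2595]
eef_rot: [[0.971, -0.002, 0.238], [-0.238, 0.0, 0.971], [-0.002, -1.0, -0.0]]
contact_force: [-0.5, -0.3, -0.2]
grip_width: 0.0853
[318.4988 238.2207]
shift [  0.2 147.9  -0.7] rot [-0.    -0.001 -0.001]
```

View pics/w3.png

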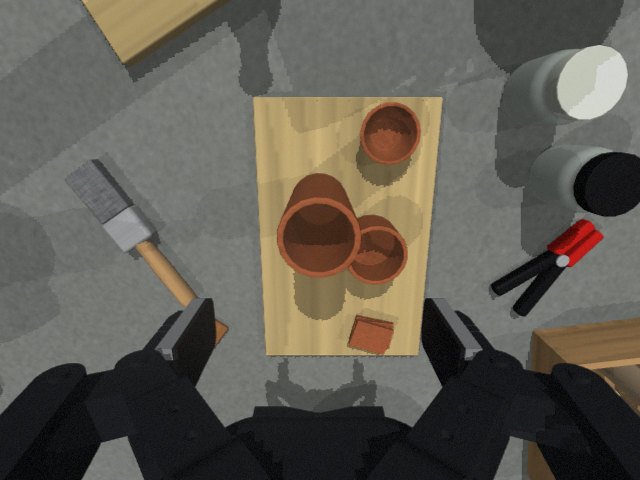

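The cylinder rim is centred at (319,237), against (318.5,238) predicted, so I'm descending to grip it.

```bash
python3 -m crank '[[-1,[0,25,0],[0,0,0]],[-1,[0,60,0],[0,0,0]],[-1,[0,95,0],[0,0,0]],[-1,[0,125,0],[0,0,0]],[-1,[0,145,0],[0,0,0]],[-1,[0,148,0],[0,0,0]],[-1,[0,148,0],[0,0,0]],[-1,[0,148,0],[0,0,0]]]'
python3 -m crank '[[-0.8,[0,0,0],[0,0,0]],[-0.6,[0,0,0],[0,0,0]],[-0.5,[0,0,0],[0,0,0]],[-0.4,[0,0,0],[0,0,0]],[-0.3,[0,0,0],[0,0,0]],[0,[0,0,0],[0,0,0]],[1,[0,0,0],[0,0,0]],[1,[0,0,0],[0,0,0]]]'
```

```text
clock: 9.05
position: [0.5717, 0.0585, 0.1138]
eef_rot: [[0.972, 0.003, 0.233], [-0.234, 0.0, 0.972], [0.003, -1.0, 0.001]]
contact_force: [-0.9, 0.0, -0.2]
grip_width: 0.0859
clock: 9.85
position: [0.5708, 0.0575, 0.1134]
eef_rot: [[0.972, 0.001, 0.235], [-0.235, 0.0, 0.972], [0.001, -1.0, 0.001]]
contact_force: [-2.4, 0.9, 3.9]
grip_width: 0.0592
```

```bash
python3 -m crank '[[1,[0,-15,0],[0,0,0]],[1,[0,-45,0],[0,0,0]],[1,[0,-75,0],[0,0,0]],[1,[-10,-80,12],[0,0,0]],[1,[-30,-80,40],[0,0,0]],[1,[-55,-80,75],[0,0,0]],[1,[-80,-80,110],[0,0,0]],[1,[-105,-80,145],[0,0,0]]]'
python3 -m crank '[[1,[-25,0,35],[0,0,0]],[1,[-45,0,62],[0,0,0]],[1,[-57,0,77],[0,0,0]],[1,[-57,25,77],[0,0,0]],[1,[-57,55,77],[0,0,0]],[1,[-57,72,77],[0,0,0]],[1,[-57,78,77],[0,0,0]],[1,[-57,79,77],[0,0,0]]]'
python3 -m crank '[[1,[0,1,0],[0,0,0]],[1,[0,1,0],[0,0,0]],[1,[0,1,0],[0,0,0]],[1,[0,1,0],[0,0,0]],[1,[0,1,0],[0,0,0]],[1,[0,1,0],[0,0,0]],[1,[0,1,0],[0,0,0]],[1,[0,1,0],[0,0,0]]]'
```

```text
clock: 10.65
position: [0.5003, 0.2245, 0.1905]
eef_rot: [[0.972, -0.003, 0.235], [-0.235, -0.001, 0.972], [-0.003, -1.0, -0.001]]
contact_force: [1.5, 0.2, -3.7]
grip_width: 0.0595
clock: 11.45
position: [0.4621, 0.3113, 0.1133]
eef_rot: [[0.972, -0.005, 0.234], [-0.234, -0.0, 0.972], [-0.005, -1.0, -0.002]]
contact_force: [-6.9, -1.7, 12.6]
grip_width: 0.0594
clock: 12.25
position: [0.462, 0.3112, 0.1133]
eef_rot: [[0.972, -0.005, 0.234], [-0.234, 0.0, 0.972], [-0.004, -1.0, -0.001]]
contact_force: [-7.3, -2.3, 11.7]
grip_width: 0.0598
```

```bash
python3 -m crank '[[-0.4,[0,0,0],[0,0,0]],[-0.6,[0,0,0],[0,0,0]],[-1,[0,0,0],[0,0,0]],[-1,[0,0,0],[0,0,0]],[-1,[0,-40,0],[0,0,0]],[-1,[0,-85,0],[0,0,0]],[-1,[0,-130,0],[0,0,0]],[-1,[0,-150,0],[0,0,0]]]'
python3 -c "
from h import *
print(robot.read_state()['q']);snap('side','side1.png')
to((.51,-.32,.26),-90)"
```

```text
clock: 13.05
position: [0.4667, 0.3124, 0.267]
eef_rot: [[0.972, 0.006, 0.235], [-0.235, 0.004, 0.972], [0.005, -1.0, 0.005]]
contact_force: [-0.2, 1.0, 0.8]
grip_width: 0.0855
[ 0.5898  0.3503  0.227   1.4402 -0.      2.3978]
shift [ 190.     5.6 -605.2] rot [-0.012  1.334  0.001]
```

View pics/side1.png

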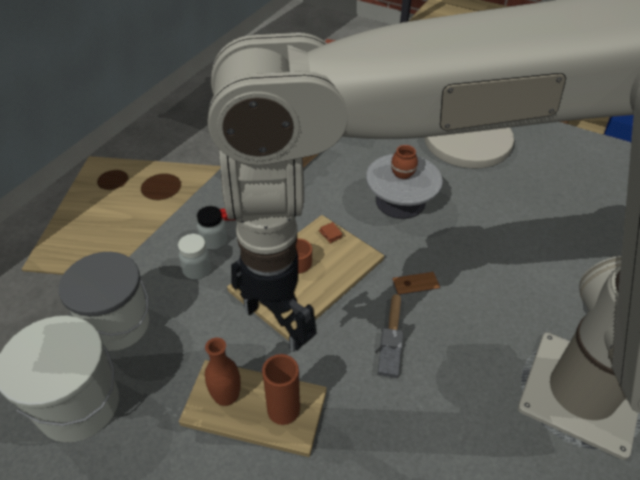

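Both vases stand upright on the empty board, with the bottle at (222,375) and the cylinder at (281,390). Now I'll fetch the jar.

```bash
python3 -m crank '[[-1,[10,0,-35],[0,-0.14,0]],[-1,[23,0,-75],[0,-0.28,0]],[-1,[36,0,-115],[0,-0.42,0]],[-1,[49,0,-155],[0,-0.56,0]],[-1,[62,0,-195],[0,-0.7,0]],[-1,[75,0,-235],[0,-0.84,0]],[-1,[88,0,-275],[0,-0.98,0]],[-1,[100,0,-315],[0,-1.12,0]]]'
python3 -c "
from h import *
to((.51,-.32,.25),76.4)"
```

```text
clock: 13.9
position: [0.4882, -0.016, 0.2616]
eef_rot: [[0.641, -0.0, -0.768], [0.768, 0.0, 0.641], [-0.0, -1.0, 0.0]]
contact_force: [1.6, -0.4, 0.9]
grip_width: 0.0852
shift [-219.4   11.6 -211.6] rot [-0.    -0.458 -0.   ]
```

```bash
python3 -m crank '[[-1,[-30,2,-29],[0,-0.12,0]],[-1,[-62,5,-60],[0,-0.24,0]],[-1,[-94,8,-91],[0,-0.36,0]],[-1,[-126,12,-122],[0,-0.458,0]],[-1,[-158,12,-153],[0,-0.458,0]],[-1,[-190,12,-184],[0,-0.458,0]],[-1,[-219,12,-212],[0,-0.458,0]],[-1,[-219,12,-212],[0,-0.458,0]]]'
python3 -c "
from h import *
m=robot.camera_model('wrist');im=snap('wrist','w4.png')
print(proj('wrist',(.51,-.32,.15),m),proj('wrist',(.504,-.313,.08),m))"
```

```text
clock: 14.7
position: [0.5084, -0.3233, 0.2482]
eef_rot: [[0.247, -0.001, -0.969], [0.969, -0.001, 0.247], [-0.001, -1.0, 0.001]]
contact_force: [0.4, 0.6, -0.3]
grip_width: 0.0855
[323.9914 242.2747] [328.9085 209.7191]
```

View pics/w4.png

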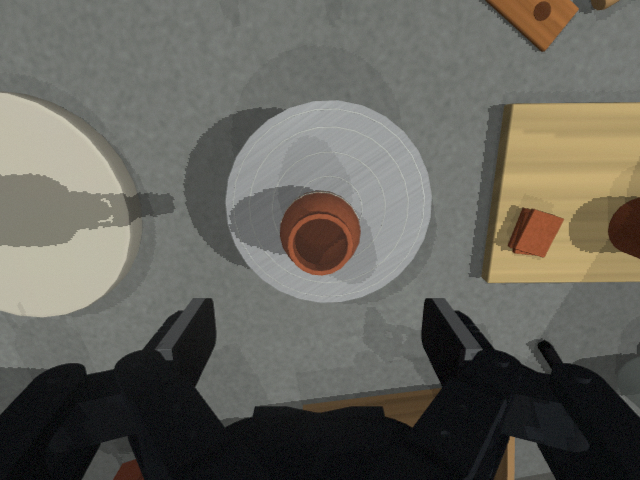

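The jar's collar is at (320.5,244). The wheel disc spans x 227–432 and y 100–302.

```bash
python3 - <<'E'
from h import *
j=ray('wrist',(320.5,244),.15);print('jar',j)
P=np.array([ray('wrist',p,.08)[:2] for p in [(227,201),(432,201),(329,100),(329,302)]]);print(P)
from scipy.optimize import least_squares
f=least_squares(lambda c:np.hypot(*(P-c[:2]).T)-c[2],[.5,-.31,.09]);print('wheel',f.x,f.fun)
b=lambda x,y:np.array([.6125,0])+x*np.array([.972,-.235])+y*np.array([.235,.972])
print('front',b(-.085,0))
to((j[0],j[1],.096),76.4)
E
```

```text
jar [ 0.5106 -0.32    0.15  ]
[[ 0.4746 -0.3944]
 [ 0.5185 -0.2213]
 [ 0.4165 -0.2888]
 [ 0.591  -0.3313]]
wheel [ 0.5039 -0.3097  0.0897] [-0.0001 -0.0001  0.0001  0.0001]
front [0.5299 0.02  ]
shift [  1.2 152.4  -2.2] rot [-0.002 -0.01   0.001]
```

```bash
python3 -m crank '[[-1,[1,30,-2],[0,0,0]],[-1,[1,65,-2],[0,0,0]],[-1,[1,100,-2],[0,0,0]],[-1,[1,130,-2],[0,0,0]],[-1,[1,148,-2],[0,0,0]],[-1,[1,152,-2],[0,0,0]],[-1,[1,152,-2],[0,0,0]],[-1,[1,152,-2],[0,0,0]]]'
python3 -m crank '[[-0.8,[0,0,0],[0,0,0]],[-0.6,[0,0,0],[0,0,0]],[-0.5,[0,0,0],[0,0,0]],[-0.4,[0,0,0],[0,0,0]],[-0.3,[0,0,0],[0,0,0]],[0,[0,0,0],[0,0,0]],[1,[0,0,0],[0,0,0]],[1,[0,0,0],[0,0,0]]]'
python3 -c "
from h import *
to((.530,.020,.034),76.4)"
```

```text
clock: 15.55
position: [0.5121, -0.3179, 0.0997]
eef_rot: [[0.24, 0.002, -0.971], [0.971, -0.001, 0.24], [-0.001, -1.0, -0.002]]
contact_force: [0.8, 0.2, 0.6]
grip_width: 0.0853
clock: 16.35
position: [0.5121, -0.3188, 0.1004]
eef_rot: [[0.241, 0.003, -0.97], [0.97, -0.002, 0.241], [-0.001, -1.0, -0.003]]
contact_force: [-1.2, -0.8, 7.1]
grip_width: 0.0617
shift [333.2  65.7  64.6] rot [ 0.003 -0.006 -0.001]
```

```bash
python3 -m crank '[[1,[0,-12,0],[0,0,0]],[1,[0,-35,0],[0,0,0]],[1,[10,-40,2],[0,0,0]],[1,[40,-40,8],[0,0,0]],[1,[75,-40,15],[0,0,0]],[1,[115,-40,23],[0,0,0]],[1,[155,-40,31],[0,0,0]],[1,[195,-40,38],[0,0,0]]]'
python3 -m crank '[[1,[40,0,8],[0,0,0]],[1,[80,0,16],[0,0,0]],[1,[115,0,23],[0,0,0]],[1,[133,0,26],[0,0,0]],[1,[138,15,27],[0,0,0]],[1,[138,45,27],[0,0,0]],[1,[138,65,27],[0,0,0]],[1,[138,75,27],[0,0,0]]]'
python3 -c "
from h import *
to((.530,.020,.038),76.4)"
```

```text
clock: 17.15
position: [0.5204, -0.1171, 0.1378]
eef_rot: [[0.241, -0.001, -0.971], [0.971, 0.001, 0.241], [0.001, -1.0, 0.001]]
contact_force: [0.6, 0.1, -2.7]
grip_width: 0.062
clock: 17.95
position: [0.526, 0.0218, 0.061]
eef_rot: [[0.24, -0.005, -0.971], [0.971, 0.0, 0.24], [-0.001, -1.0, 0.005]]
contact_force: [0.0, 0.8, -2.4]
grip_width: 0.0612
shift [-0.7 23.  -4.4] rot [-0.005 -0.005 -0.001]
```

```bash
python3 -m crank '[[1,[0,15,0],[0,0,0]],[1,[0,22,0],[0,0,0]],[1,[0,25,0],[0,0,0]],[1,[0,26,0],[0,0,0]],[1,[0,27,0],[0,0,0]],[1,[0,27,0],[0,0,0]],[1,[0,27,0],[0,0,0]],[1,[0,27,0],[0,0,0]]]'
```

```text
clock: 18.75
position: [0.5278, 0.0211, 0.0384]
eef_rot: [[0.241, -0.0, -0.971], [0.971, 0.0, 0.241], [0.0, -1.0, 0.0]]
contact_force: [-4.8, 0.1, 9.0]
grip_width: 0.0616
```

```bash
python3 -m crank '[[-0.4,[0,0,0],[0,0,0]],[-0.7,[0,0,0],[0,0,0]],[-1,[0,0,0],[0,0,0]],[-1,[0,-35,0],[0,0,0]],[-1,[0,-80,0],[0,0,0]],[-1,[0,-120,-10],[0,0,0]],[-1,[0,-130,-50],[0,0,0]],[-1,[0,-130,-86],[0,0,0]]]'
python3 -m crank '[[-1,[0,0,0],[0,0,0]],[-1,[0,0,0],[0,0,0]],[-1,[0,0,0],[0,0,0]],[-1,[0,0,0],[0,0,0]],[-1,[0,0,0],[0,0,0]],[-1,[0,0,0],[0,0,0]],[-1,[0,0,0],[0,0,0]],[-1,[0,0,0],[0,0,0]]]'
python3 -c "
from h import *
m=robot.camera_model('wrist');im=snap('wrist','w5.png')
print(proj('wrist',(.6123,-.0003,.068),m));to((.6123,-.0003,.033),76.4)"
```

```text
clock: 19.55
position: [0.6152, 0.0001, 0.171]
eef_rot: [[0.241, 0.009, -0.971], [0.971, 0.0, 0.241], [0.002, -1.0, -0.008]]
contact_force: [0.0, 0.0, 0.1]
grip_width: 0.0853
clock: 20.35
position: [0.6117, 0.0003, 0.1665]
eef_rot: [[0.241, 0.0, -0.971], [0.971, 0.0, 0.241], [0.0, -1.0, -0.0]]
contact_force: [-0.5, 0.3, -0.1]
grip_width: 0.0848
[318.071  241.9046]
shift [ -0.4 133.4  -0.6] rot [ 0.    -0.006  0.   ]
```

View pics/w5.png

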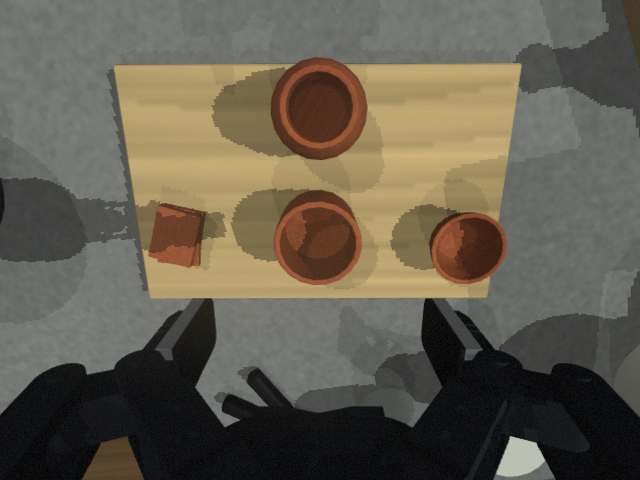

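The jar stands upright at (319,108), and the dish rim at (318,243) is where I expected it. The tiles and bowl are untouched.

```bash
python3 - <<'E'
from h import *
P=np.array([ray('wrist',p,.018)[:2] for p in [(115,65),(521,65),(488,298),(150,298)]]);print(P,P.mean(0),P.mean(0)+.028*np.array([.972,-.235]), 'dish',ray('wrist',(318,243),.068))
E
python3 -m crank '[[-1,[0,30,0],[0,0,0]],[-1,[0,65,0],[0,0,0]],[-1,[0,95,0],[0,0,0]],[-1,[0,118,0],[0,0,0]],[-1,[0,130,0],[0,0,0]],[-1,[0,134,0],[0,0,0]],[-1,[0,134,0],[0,0,0]],[-1,[0,134,0],[0,0,0]]]'
python3 -m crank '[[-0.8,[0,0,0],[0,0,0]],[-0.6,[0,0,0],[0,0,0]],[-0.5,[0,0,0],[0,0,0]],[-0.4,[0,0,0],[0,0,0]],[-0.3,[0,0,0],[0,0,0]],[0,[0,0,0],[0,0,0]],[1,[0,0,0],[0,0,0]],[1,[0,0,0],[0,0,0]]]'
python3 -c "
from h import *
to((.504,-.310,.1),76.4)"
```

```text
[[ 0.4604 -0.1154]
 [ 0.5319  0.1725]
 [ 0.7148  0.1292]
 [ 0.6425 -0.1612]] [0.5874 0.0063] [ 0.6146 -0.0003] dish [ 0.6131 -0.0006  0.068 ]
clock: 21.2
position: [0.613, 0.0002, 0.0337]
eef_rot: [[0.241, 0.003, -0.971], [0.971, 0.0, 0.241], [0.001, -1.0, -0.003]]
contact_force: [-0.1, -0.3, -0.7]
grip_width: 0.0851
clock: 22.0
position: [0.6124, 0.0002, 0.0334]
eef_rot: [[0.241, 0.002, -0.971], [0.971, 0.0, 0.241], [0.0, -1.0, -0.002]]
contact_force: [-1.2, 0.3, 4.9]
grip_width: 0.0607
shift [-327.2  -66.8   30.4] rot [ 0.002 -0.006  0.   ]
```

```bash
python3 -m crank '[[1,[0,-15,0],[0,0,0]],[1,[0,-45,0],[0,0,0]],[1,[0,-80,0],[0,0,0]],[1,[-10,-100,1],[0,0,0]],[1,[-40,-105,4],[0,0,0]],[1,[-80,-105,8],[0,0,0]],[1,[-120,-105,12],[0,0,0]],[1,[-160,-105,15],[0,0,0]]]'
python3 -m crank '[[1,[-40,0,4],[0,0,0]],[1,[-80,0,8],[0,0,0]],[1,[-115,0,11],[0,0,0]],[1,[-145,0,14],[0,0,0]],[1,[-162,0,15],[0,0,0]],[1,[-167,0,15],[0,0,0]],[1,[-167,20,15],[0,0,0]],[1,[-167,32,15],[0,0,0]]]'
python3 -c "
from h import *
m=robot.camera_model('wrist');im=snap('wrist','w6.png')
to((.504,-.310,.0954),76.4);print(proj('wrist',(.504,-.310,.08),m))"
```

```text
clock: 22.8
position: [0.5575, -0.1524, 0.1366]
eef_rot: [[0.24, -0.001, -0.971], [0.971, 0.0, 0.24], [-0.0, -1.0, 0.001]]
contact_force: [0.4, 0.1, -1.8]
grip_width: 0.0604
clock: 23.6
position: [0.5039, -0.3087, 0.1041]
eef_rot: [[0.24, -0.001, -0.971], [0.971, 0.001, 0.24], [0.001, -1.0, 0.001]]
contact_force: [-0.7, -0.6, -1.6]
grip_width: 0.0602
shift [-1.9  6.3 -1.9] rot [-0.005 -0.005  0.002]
[316.3262 287.5348]
```

View pics/w6.png

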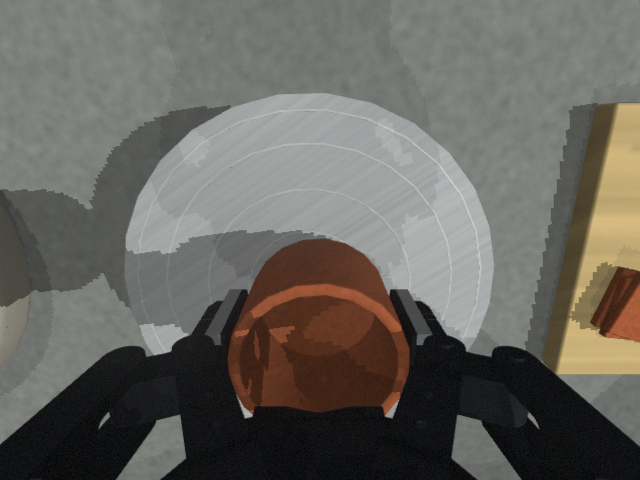

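The dish hangs level. The wheel's rim shows at left 125, right 494 and top 93.

```bash
python3 - <<'E'
from h import *
im=cv2.imread('pics/w6.png');
P=np.array([ray('wrist',p,.08)[:2] for p in [(125,250),(494,262),(310,93),(491,300)]]);print(P)
from scipy.optimize import least_squares
f=least_squares(lambda c:np.hypot(*(P-c).T)-.09,[.5,-.31]);print('wheel',f.x,f.fun)
to((f.x[0],f.x[1],.0954),76.4)
print(ray('wrist',(320,238),.09), robot.read_state()['position'])
E
```

```text
[[ 0.4613 -0.3911]
 [ 0.5091 -0.2236]
 [ 0.4157 -0.29  ]
 [ 0.5287 -0.2271]]
wheel [ 0.5032 -0.3128] [-0.0012 -0.0006  0.0004 -0.0005]
shift [-4.8  6.3 -1.8] rot [-0.005 -0.005  0.002]
[ 0.4747 -0.3003  0.09  ] [ 0.5026 -0.3078  0.1017]
```

```bash
python3 -m crank '[[1,[-3,0,-1.5],[0,0,0]],[1,[-3,4,-1.5],[0,0,0]],[1,[-3,7,-1.5],[0,0,0]],[1,[-3,9,-1.5],[0,0,0]],[1,[-3,10,-1.5],[0,0,0]],[1,[-3,11,-1.5],[0,0,0]],[1,[-3,11,-1.5],[0,0,0]],[1,[-3,11,-1.5],[0,0,0]]]'
```

```text
clock: 24.45
position: [0.5047, -0.3131, 0.0954]
eef_rot: [[0.241, 0.001, -0.971], [0.971, -0.0, 0.241], [0.0, -1.0, -0.001]]
contact_force: [-3.0, 2.6, 5.6]
grip_width: 0.0602
```

```bash
python3 -m crank '[[-0.4,[0,0,0],[0,0,0]],[-0.7,[0,0,0],[0,0,0]],[-1,[0,0,0],[0,0,0]],[-1,[0,-35,0],[0,0,0]],[-1,[0,-80,0],[0,0,0]],[-1,[0,-120,0],[0,0,0]],[-1,[0,-150,0],[0,0,0]],[-1,[0,-150,0],[0,0,0]]]'
python3 -c "
from h import *
im=snap('wrist','w7.png'); cv2.imwrite('pics/w7c.png',cv2.resize(im[80:320,200:460,::-1],None,fx=2.5,fy=2.5))
m=robot.camera_model('wrist');np.save('w7T.npy',m['cam_to_world'])"
```

```text
clock: 25.25
position: [0.5071, -0.3149, 0.25]
eef_rot: [[0.241, 0.009, -0.97], [0.971, -0.006, 0.241], [-0.003, -1.0, -0.01]]
contact_force: [0.1, -1.1, 0.4]
grip_width: 0.0854
```

View pics/w7c.png

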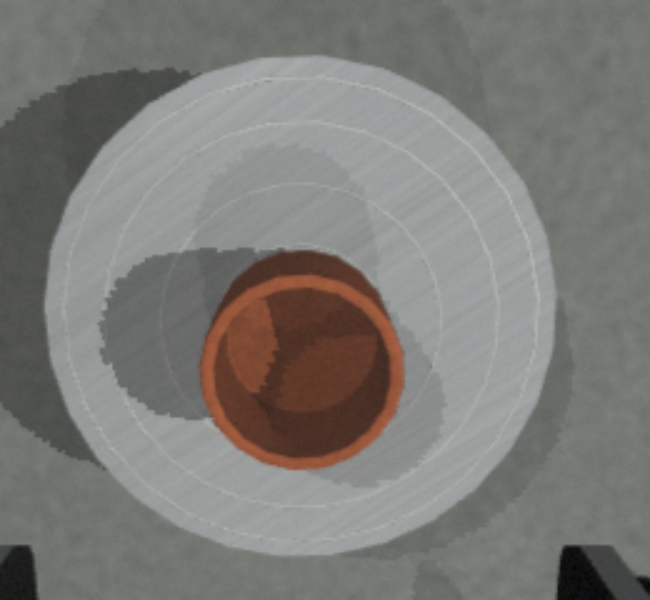

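In this enlarged crop the wheel spans x 45–555 and y 56–556. The dish rim spans x 201–404 and y 273–469.

```bash
python3 - <<'E'
from h import *
m=robot.camera_model('wrist');m['cam_to_world']=np.load('w7T.npy')
C=lambda u,v:(u/2.5+200-.3,v/2.5+80-.3)
from scipy.optimize import least_squares
def fit(pts,z,r):
  P=np.array([ray('',C(*p),z,m)[:2] for p in pts]);f=least_squares(lambda c:np.hypot(*(P-c[:2]).T)-c[2],[.5,-.31,r]);print(f.x,f.fun);return f.x
w=fit([(45,306),(555,300),(300,56),(302,556)],.08,.09);d=fit([(201,370),(404,370),(303,273),(303,469)],.13,.031)
print(d-w)
to((.530,.020,.17),76.4)
E
```

```text
[ 0.5013 -0.3124  0.0888] [ 0.  0. -0. -0.]
[ 0.5041 -0.3124  0.0301] [-0.0001 -0.0001  0.0001  0.0001]
[ 0.0028  0.     -0.0587]
shift [330.3  76.   57.8] rot [ 0.006 -0.006 -0.002]
```

```bash
python3 -m crank '[[-1,[30,0,6],[0,0,0]],[-1,[75,10,13],[0,0,0]],[-1,[120,20,21],[0,0,0]],[-1,[165,30,29],[0,0,0]],[-1,[210,40,37],[0,0,0]],[-1,[255,50,45],[0,0,0]],[-1,[300,60,53],[0,0,0]],[-1,[329,70,58],[0,0,0]]]'
python3 -m crank '[[-1,[0,0,0],[0,0,0]],[-1,[0,30,0],[0,0,0]],[-1,[0,70,0],[0,0,0]],[-1,[0,100,0],[0,0,0]],[-1,[0,125,0],[0,0,0]],[-1,[0,136,0],[0,0,0]],[-1,[0,138,0],[0,0,0]],[-1,[0,138,0],[0,0,0]]]'
python3 -c "
from h import *
to((.5283,.0208,.0384),76.4)"
```

```text
clock: 26.1
position: [0.5264, 0.0229, 0.172]
eef_rot: [[0.239, -0.003, -0.971], [0.971, 0.0, 0.239], [-0.0, -1.0, 0.003]]
contact_force: [0.2, -0.1, -0.4]
grip_width: 0.0857
clock: 26.9
position: [0.5279, 0.0196, 0.0365]
eef_rot: [[0.242, 0.0, -0.97], [0.97, -0.0, 0.242], [-0.0, -1.0, -0.0]]
contact_force: [0.4, 0.8, 0.4]
grip_width: 0.0852
shift [ 1.3 -1.9 -0.1] rot [ 0.    -0.007 -0.   ]
```

```bash
python3 -m crank '[[-0.8,[1,-1,0],[0,0,0]],[-0.6,[1,-1,0],[0,0,0]],[-0.5,[1,-1,0],[0,0,0]],[-0.4,[1,-1,0],[0,0,0]],[-0.3,[1,-1,0],[0,0,0]],[0,[1,-1,0],[0,0,0]],[1,[1,-1,0],[0,0,0]],[1,[1,-1,0],[0,0,0]]]'
python3 -m crank '[[1,[0,-12,0],[0,0,0]],[1,[0,-30,0],[0,0,0]],[1,[0,-30,-15],[0,0,0]],[1,[0,-30,-40],[0,0,0]],[1,[0,-30,-65],[0,0,0]],[1,[0,-30,-82],[0,0,0]],[1,[0,-30,-87],[0,0,0]],[1,[0,-30,-87],[0,0,0]]]'
python3 -c "
from h import *
to((.6127,-.0003,.0384),76.4)"
```

```text
clock: 27.7
position: [0.529, 0.021, 0.0393]
eef_rot: [[0.241, 0.003, -0.971], [0.971, -0.0, 0.241], [0.001, -1.0, -0.003]]
contact_force: [-1.6, 0.3, 8.4]
grip_width: 0.062
clock: 28.5
position: [0.6122, 0.0, 0.0672]
eef_rot: [[0.241, -0.001, -0.97], [0.97, 0.0, 0.241], [-0.0, -1.0, 0.001]]
contact_force: [-1.1, 0.2, -1.6]
grip_width: 0.0617
shift [-0.2 28.8 -0.5] rot [-0.001 -0.006 -0.   ]
```

```bash
python3 -m crank '[[1,[0,12,0],[0,0,0]],[1,[0,22,0],[0,0,0]],[1,[0,27,0],[0,0,0]],[1,[0,29,0],[0,0,0]],[1,[0,30,0],[0,0,0]],[1,[0,30,0],[0,0,0]],[1,[0,30,0],[0,0,0]],[1,[0,30,0],[0,0,0]]]'
python3 -m crank '[[-0.4,[0,0,0],[0,0,0]],[-0.7,[0,0,0],[0,0,0]],[-1,[0,0,0],[0,0,0]],[-1,[0,-35,0],[0,0,0]],[-1,[0,-80,0],[0,0,0]],[-1,[0,-120,0],[0,0,0]],[-1,[0,-160,0],[0,0,0]],[-1,[0,-200,0],[0,0,0]]]'
python3 -m crank '[[-1,[0,0,0],[0,0.0,0]],[-1,[0,0,0],[0,0,0]],[-1,[0,0,0],[0,0,0]],[-1,[0,0,0],[0,0,0]],[-1,[0,0,0],[0,0,0]],[-1,[0,0,0],[0,0,0]],[-1,[0,0,0],[0,0,0]],[-1,[0,0,0],[0,0,0]]]'
python3 -c "
from h import *
m=robot.camera_model('wrist');im=snap('wrist','w8.png')
print(proj('wrist',(.6127,-.0003,.088),m),proj('wrist',(.5466,-.030,.018),m),proj('wrist',(.570,.057,.018),m))
to((.463,.3112,.24),-13.6)"
```

```text
clock: 29.3
position: [0.6102, 0.0003, 0.0394]
eef_rot: [[0.241, -0.002, -0.971], [0.971, 0.0, 0.241], [-0.0, -1.0, 0.002]]
contact_force: [-9.4, 0.3, 15.0]
grip_width: 0.0616
clock: 30.1
position: [0.6121, 0.0001, 0.2384]
eef_rot: [[0.241, -0.0, -0.971], [0.971, 0.0, 0.241], [-0.0, -1.0, 0.0]]
contact_force: [1.3, 0.2, 0.3]
grip_width: 0.0856
clock: 30.9
position: [0.6123, 0.0001, 0.2371]
eef_rot: [[0.241, -0.0, -0.971], [0.971, 0.0, 0.241], [-0.0, -1.0, 0.0]]
contact_force: [0.0, 0.2, 0.3]
grip_width: 0.0856
[318.2973 223.1744] [272.2941 148.2685] [364.7358 150.0674]
shift [266.   -2.8 219.9] rot [-0.     1.565 -0.   ]
```

View pics/w8.png

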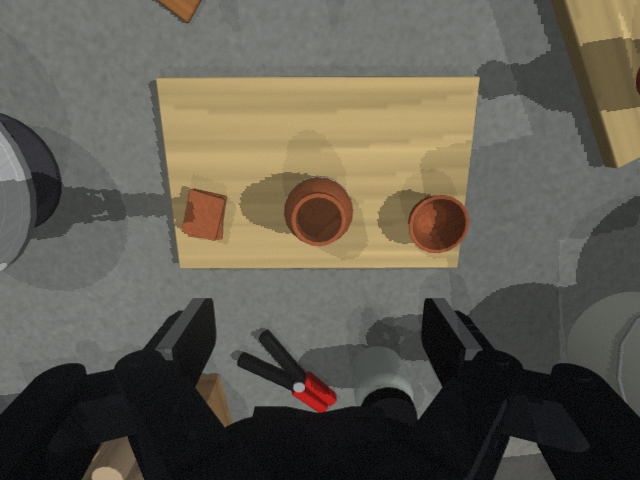

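The jar stands upright on the dish's spot, with its collar at (320,218). The bowl and tiles haven't moved. Next I'll fetch the cylinder.

```bash
python3 -m crank '[[-1,[25,0,20],[0,0.14,0]],[-1,[58,0,48],[0,0.28,0]],[-1,[92,0,76],[0,0.42,0]],[-1,[126,0,104],[0,0.56,0]],[-1,[160,0,132],[0,0.7,0]],[-1,[194,0,160],[0,0.84,0]],[-1,[225,0,186],[0,0.98,0]],[-1,[240,0,200],[0,1.12,0]]]'
python3 -c "
from h import *
to((.4625,.3112,.237),-13.6)"
```

```text
clock: 31.75
position: [0.4744, 0.284, 0.2375]
eef_rot: [[0.979, 0.0, -0.204], [0.204, 0.001, 0.979], [0.0, -1.0, 0.001]]
contact_force: [1.5, -0.8, 0.5]
grip_width: 0.0854
shift [-6.1  0.6 29. ] rot [-0.001  0.442  0.   ]
```

```bash
python3 -m crank '[[-1,[-2,0,10],[0,0.14,0]],[-1,[-4,0,20],[0,0.28,0]],[-1,[-6,0,29],[0,0.442,0]],[-1,[-6,0,29],[0,0.442,0]],[-1,[-6,0,29],[0,0.442,0]],[-1,[-6,0,29],[0,0.442,0]],[-1,[-6,0,29],[0,0.442,0]],[-1,[-6,0,29],[0,0.442,0]]]'
python3 -c "
from h import *
m=robot.camera_model('wrist');im=snap('wrist','w9.png')
print(proj('wrist',(.4625,.3112,.158),m),proj('wrist',(.570,.336,.178),m))
to((.4625,.3112,.112),-13.6)"
```

```text
clock: 32.55
position: [0.4644, 0.3079, 0.2374]
eef_rot: [[0.973, 0.0, 0.232], [-0.232, 0.0, 0.973], [0.0, -1.0, 0.0]]
contact_force: [0.1, -0.5, -0.0]
grip_width: 0.0853
[314.2262 245.5441] [494.9131 171.4   ]
shift [ -2.6 125.4   2.7] rot [-0.     0.003  0.   ]
```

View pics/w9.png

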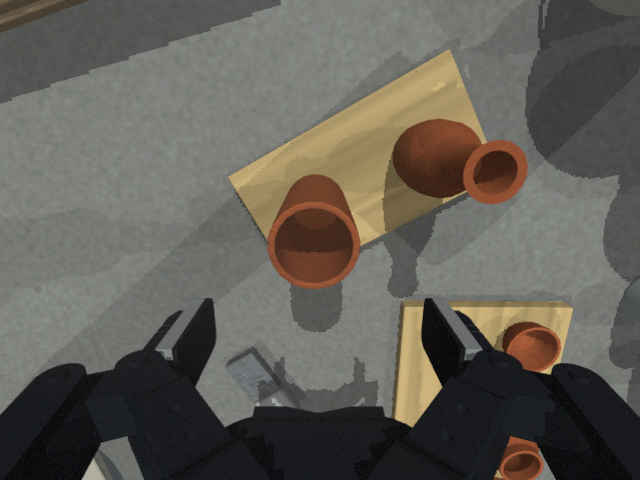

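The cylinder rim is at (314.5,244.5) and the bottle lip at (496,171), and both match the predictions.

```bash
python3 -m crank '[[-1,[-2.5,25,2.5],[0,0,0]],[-1,[-2.5,60,2.5],[0,0,0]],[-1,[-2.5,90,2.5],[0,0,0]],[-1,[-2.5,112,2.5],[0,0,0]],[-1,[-2.5,122,2.5],[0,0,0]],[-1,[-2.5,124,2.5],[0,0,0]],[-1,[-2.5,124,2.5],[0,0,0]],[-1,[-2.5,124,2.5],[0,0,0]]]'
python3 -m crank '[[-0.8,[0,0,0],[0,0,0]],[-0.6,[0,0,0],[0,0,0]],[-0.5,[0,0,0],[0,0,0]],[-0.4,[0,0,0],[0,0,0]],[-0.3,[0,0,0],[0,0,0]],[0,[0,0,0],[0,0,0]],[1,[0,0,0],[0,0,0]],[1,[0,0,0],[0,0,0]]]'
python3 -c "
from h import *
to((.5705,.0570,.113),-13.6)"
```

```text
clock: 33.4
position: [0.4633, 0.312, 0.1148]
eef_rot: [[0.973, 0.002, 0.232], [-0.232, 0.002, 0.973], [0.002, -1.0, 0.002]]
contact_force: [0.2, 0.4, -0.0]
grip_width: 0.0853
clock: 34.2
position: [0.4624, 0.3116, 0.1142]
eef_rot: [[0.973, 0.001, 0.232], [-0.232, 0.001, 0.973], [0.001, -1.0, 0.001]]
contact_force: [-1.4, -0.7, 5.7]
grip_width: 0.0596
shift [ 164.3    1.1 -222.5] rot [-0.001  0.003  0.001]
```

```bash
python3 -m crank '[[1,[0,-15,0],[0,0,0]],[1,[0,-45,0],[0,0,0]],[1,[0,-75,0],[0,0,0]],[1,[10,-90,-13],[0,0,0]],[1,[30,-90,-40],[0,0,0]],[1,[56,-90,-75],[0,0,0]],[1,[82,-90,-110],[0,0,0]],[1,[108,-90,-145],[0,0,0]]]'
python3 -m crank '[[1,[25,0,-35],[0,0,0]],[1,[45,0,-62],[0,0,0]],[1,[55,0,-76],[0,0,0]],[1,[56,0,-77.5],[0,0,0]],[1,[56,20,-77.5],[0,0,0]],[1,[56,45,-77.5],[0,0,0]],[1,[56,62,-77.5],[0,0,0]],[1,[56,70,-77.5],[0,0,0]]]'
python3 -m crank '[[1,[0,0,0],[0,0,0]],[1,[0,0,0],[0,0,0]],[1,[0,0,0],[0,0,0]],[1,[0,0,0],[0,0,0]],[1,[0,0,0],[0,0,0]],[1,[0,0,0],[0,0,0]],[1,[0,0,0],[0,0,0]],[1,[0,0,0],[0,0,0]]]'
python3 -c "
from h import *
to((.5705,.0570,.113),-13.6)"
```

```text
clock: 35.0
position: [0.5335, 0.1437, 0.2023]
eef_rot: [[0.973, -0.002, 0.232], [-0.232, -0.001, 0.973], [-0.002, -1.0, -0.001]]
contact_force: [0.6, 0.1, -3.8]
grip_width: 0.0594
clock: 35.8
position: [0.568, 0.058, 0.1308]
eef_rot: [[0.973, -0.005, 0.231], [-0.231, 0.0, 0.973], [-0.005, -1.0, -0.001]]
contact_force: [-0.6, -0.2, -3.1]
grip_width: 0.0594
clock: 36.6
position: [0.5701, 0.0568, 0.1333]
eef_rot: [[0.973, 0.0, 0.233], [-0.233, 0.0, 0.973], [0.0, -1.0, 0.0]]
contact_force: [-0.3, -0.1, -2.9]
grip_width: 0.0595
shift [ 0.3 20.3  0.3] rot [-0.     0.003  0.   ]
```

Centred over its old place. Lowering the last 20 mm and letting go.

```bash
python3 -m crank '[[1,[0,6,0],[0,0,0]],[1,[0,12,0],[0,0,0]],[1,[0,16,0],[0,0,0]],[1,[0,18,0],[0,0,0]],[1,[0,19,0],[0,0,0]],[1,[0,20,0],[0,0,0]],[1,[0,20,0],[0,0,0]],[1,[0,20,0],[0,0,0]]]'
python3 -m crank '[[-0.4,[0,0,0],[0,0,0]],[-0.7,[0,0,0],[0,0,0]],[-1,[0,0,0],[0,0,0]],[-1,[0,0,0],[0,0,0]],[-1,[0,-40,0],[0,0,0]],[-1,[0,-85,0],[0,0,0]],[-1,[0,-125,0],[0,0,0]],[-1,[0,-150,0],[0,0,0]]]'
python3 -c "
from h import *
to((.570,.336,.26),-13.6)"
```

```text
clock: 37.4
position: [0.5698, 0.0569, 0.1143]
eef_rot: [[0.973, -0.0, 0.232], [-0.232, 0.0, 0.973], [-0.0, -1.0, 0.0]]
contact_force: [-5.1, -0.5, 5.2]
grip_width: 0.0595
clock: 38.2
position: [0.5716, 0.057, 0.2671]
eef_rot: [[0.973, 0.006, 0.232], [-0.232, 0.001, 0.973], [0.005, -1.0, 0.002]]
contact_force: [0.9, -0.3, 0.0]
grip_width: 0.0857
shift [-66.4   7.3 271. ] rot [-0.002  0.003  0.005]
```

```bash
python3 -m crank '[[-1,[-10,0,40],[0,0,0]],[-1,[-22,0,85],[0,0,0]],[-1,[-33,0,130],[0,0,0]],[-1,[-44,0,175],[0,0,0]],[-1,[-55,0,220],[0,0,0]],[-1,[-66,0,262],[0,0,0]],[-1,[-66,0,271],[0,0,0]],[-1,[-66,0,271],[0,0,0]]]'
python3 -c "
from h import *
to((.570,.336,.1405),-13.6)"
```

```text
clock: 39.0
position: [0.5687, 0.3377, 0.2623]
eef_rot: [[0.973, -0.0, 0.229], [-0.229, -0.0, 0.973], [-0.0, -1.0, -0.001]]
contact_force: [0.1, 0.5, 1.1]
grip_width: 0.0853
shift [  1.7 121.8  -1.3] rot [ 0.001  0.006 -0.   ]
```

```bash
python3 -m crank '[[-1,[1.5,25,-1],[0,0,0]],[-1,[1.5,60,-1],[0,0,0]],[-1,[1.5,90,-1],[0,0,0]],[-1,[1.5,112,-1],[0,0,0]],[-1,[1.5,120,-1],[0,0,0]],[-1,[1.5,122,-1],[0,0,0]],[-1,[1.5,122,-1],[0,0,0]],[-1,[1.5,122,-1],[0,0,0]]]'
python3 -m crank '[[-0.5,[0,0,0],[0,0,0]],[-0.2,[0,0,0],[0,0,0]],[0,[0,0,0],[0,0,0]],[0.2,[0,0,0],[0,0,0]],[0.3,[0,0,0],[0,0,0]],[0.5,[0,0,0],[0,0,0]],[1,[0,0,0],[0,0,0]],[1,[0,0,0],[0,0,0]]]'
python3 -c "
from h import *
to((.5472,-.0300,.1405),-13.6)"
```

```text
clock: 39.8
position: [0.5713, 0.3346, 0.1433]
eef_rot: [[0.972, 0.003, 0.233], [-0.233, 0.002, 0.972], [0.002, -1.0, 0.002]]
contact_force: [-0.1, -0.3, -0.1]
grip_width: 0.0853
clock: 40.6
position: [0.5702, 0.3346, 0.1417]
eef_rot: [[0.973, 0.0, 0.232], [-0.232, 0.001, 0.973], [0.0, -1.0, 0.001]]
contact_force: [-0.7, 0.3, 3.3]
grip_width: 0.028
shift [  62.3    1.1 -360. ] rot [-0.001  0.003  0.   ]
```

```bash
python3 -m crank '[[1,[0,-15,0],[0,0,0]],[1,[0,-50,0],[0,0,0]],[1,[0,-90,0],[0,0,0]],[1,[0,-130,0],[0,0,0]],[1,[0,-165,0],[0,0,0]],[1,[2,-170,-20],[0,0,0]],[1,[8,-170,-55],[0,0,0]],[1,[15,-170,-95],[0,0,0]]]'
python3 -m crank '[[1,[7,0,-40],[0,0,0]],[1,[14,0,-80],[0,0,0]],[1,[21,0,-120],[0,0,0]],[1,[28,0,-160],[0,0,0]],[1,[35,0,-200],[0,0,0]],[1,[42,0,-235],[0,0,0]],[1,[47,0,-258],[0,0,0]],[1,[47,0,-265],[0,0,0]]]'
python3 -c "
from h import *
to((.5472,-.0300,.1417),-13.6)"
```

```text
clock: 41.4
position: [0.5624, 0.2384, 0.31]
eef_rot: [[0.973, -0.001, 0.23], [-0.23, -0.001, 0.973], [-0.001, -1.0, -0.001]]
contact_force: [1.2, -0.4, -2.6]
grip_width: 0.0279
clock: 42.2
position: [0.5462, -0.033, 0.3101]
eef_rot: [[0.972, -0.002, 0.236], [-0.236, -0.001, 0.972], [-0.002, -1.0, -0.002]]
contact_force: [0.3, -0.7, -2.3]
grip_width: 0.0283
shift [  0.6 168.4   3.4] rot [ 0.002 -0.001 -0.002]
```

```bash
python3 -m crank '[[1,[0,15,1],[0,0,0]],[1,[0,50,1],[0,0,0]],[1,[0,90,1],[0,0,0]],[1,[0,125,1],[0,0,0]],[1,[0,145,1],[0,0,0]],[1,[0,152,1],[0,0,0]],[1,[0,152,1],[0,0,0]],[1,[0,152,1],[0,0,0]]]'
python3 -c "
from h import *
to((.5472,-.0300,.1417),-13.6)"
```

```text
clock: 43.0
position: [0.5479, -0.0289, 0.1604]
eef_rot: [[0.973, 0.002, 0.232], [-0.232, -0.0, 0.973], [0.002, -1.0, 0.0]]
contact_force: [0.6, 0.7, -2.0]
grip_width: 0.0279
shift [-0.4 18.7 -1.3] rot [-0.     0.003  0.002]
```

```bash
python3 -m crank '[[1,[-0.5,6,-1],[0,0,0]],[1,[-0.5,11,-1],[0,0,0]],[1,[-0.5,15,-1],[0,0,0]],[1,[-0.5,17,-1],[0,0,0]],[1,[-0.5,18,-1],[0,0,0]],[1,[-0.5,18,-1],[0,0,0]],[1,[-0.5,18.5,-1],[0,0,0]],[1,[-0.5,18.5,-1],[0,0,0]]]'
```

```text
clock: 43.8
position: [0.5465, -0.03, 0.1418]
eef_rot: [[0.973, 0.001, 0.232], [-0.232, 0.0, 0.973], [0.001, -1.0, 0.0]]
contact_force: [-2.4, 0.0, 5.8]
grip_width: 0.028
```

```bash
python3 -m crank '[[0.5,[0,0,0],[0,0,0]],[0.2,[0,0,0],[0,0,0]],[-0.2,[0,0,0],[0,0,0]],[-0.6,[0,0,0],[0,0,0]],[-1,[0,0,0],[0,0,0]],[-1,[0,-40,0],[0,0,0]],[-1,[0,-85,0],[0,0,0]],[-1,[0,-130,0],[0,0,0]]]'
python3 -m crank '[[-1,[-5,-20,-30],[0,0,0]],[-1,[-20,-40,-60],[0,0,0]],[-1,[-40,-60,-100],[0,0,0]],[-1,[-60,-60,-130],[0,0,0]],[-1,[-60,-60,-130],[0,0,0]],[-1,[-60,-60,-130],[0,0,0]],[-1,[-60,-60,-130],[0,0,0]],[-1,[-60,-60,-130],[0,0,0]]]'
python3 -c "
from h import *
m=robot.camera_model('wrist');im=snap('wrist','w10.png')
for p in [(.547,-.030,.178),(.570,.057,.158),(.6127,-.0003,.088),(.503,-.312,.13),(.503,-.312,.08)]: print(proj('wrist',p,m))
snap('scene','scene2.png')
"
```

```text
clock: 44.6
position: [0.5458, -0.03, 0.2717]
eef_rot: [[0.973, -0.001, 0.232], [-0.232, 0.0, 0.973], [-0.001, -1.0, -0.0]]
contact_force: [0.6, 0.0, -0.3]
grip_width: 0.0854
clock: 45.4
position: [0.4583, -0.1418, 0.3302]
eef_rot: [[0.973, -0.001, 0.231], [-0.231, 0.0, 0.973], [-0.001, -1.0, 0.0]]
contact_force: [0.5, -0.1, -0.4]
grip_width: 0.0853
[401.0325  50.2888]
[406.5096 -83.8474]
[443.5675  18.6973]
[394.0771 347.8052]
[385.7797 323.7901]
```

View pics/w10.png

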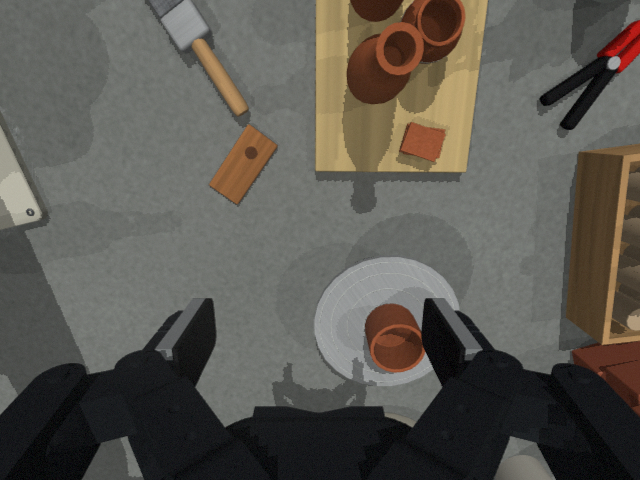

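View pics/scene2.png

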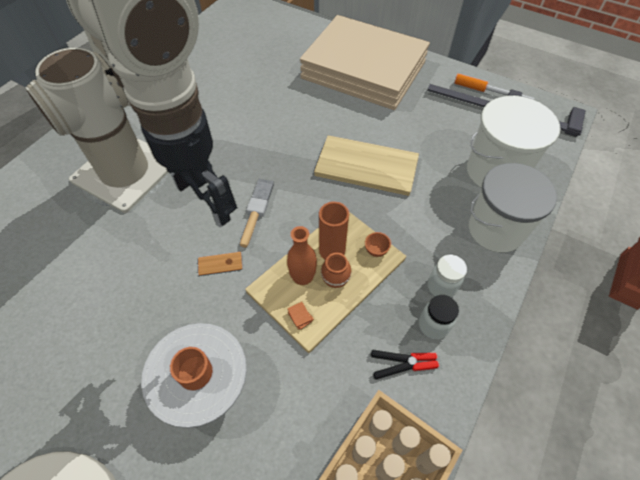

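```bash
python3 - <<'E'
from h import *
a=cv2.imread('pics/scene0.png').astype(int);b=cv2.imread('pics/scene2.png').astype(int)
# bystander/vase changes between the first and last picture
for n,(u0,u1,v0,v1) in {'bottle+':(286,318,226,262),'cyl+':(317,350,200,240),'bowl':(362,394,230,260),'tiles':(285,315,300,330)}.items():
  A,B=[i[v0:v1,u0:u1].astype(np.float32).mean(2) for i in(a,b)];print(n,cv2.phaseCorrelate(A,B),abs(A-B).mean())
from scipy.optimize import least_squares
def red(im,u0,u1,v0,v1):
  c=im[v0:v1,u0:u1];k=((c[:,:,2]-c[:,:,0])>40).astype(np.uint8);n,l,s,ce=cv2.connectedComponentsWithStats(k);i=1+s[1:,4].argmax();return s[i][:4]+[u0,v0,0,0]
d=red(b,150,240,330,420);print('dish bbox',d)
t=proj('scene',(.504,-.310,.13));print(t)
s=robot.read_state();print(s['contact_force'],s['clock'])
E
```

```text
bottle+ ((-0.22068954708775124, -0.5654434367451984), 0.9801401996778117) 11.040798
cyl+ ((-0.4717069821049584, -0.007077869329069841), 1.034306115574307) 5.9098487
bowl ((-0.08710260119659097, -0.13039472590460477), 0.9764704431096712) 5.3840275
tiles ((-0.2061301980354937, -0.3177146305233034), 0.8147260922855801) 15.59
dish bbox [170 347  42  43]
[187.6383 360.4433]
[-0.0415 -0.0347 -0.3612] 45.5
```

```bash
python3 -c "
from h import *
print(robot.hand_in())"
```

```text
the job is handed in; nothing more can be done
None
```

The dish is now on the banding wheel, the jar is on the dish's old spot, and both tall vases are back where they stood. I handed the job in at about 45.5 s of the 125 s allowed, with the arm clear of everything.

The order was:
1. I moved the bottle vase and then the cylinder vase to the empty board.
2. I set the jar down briefly at the free front middle of the ware board.
3. I put the dish on the wheel, then the jar in the dish's spot.
4. I put the cylinder and then the bottle back.

**Upright:** every pot stands upright in the last pictures. I lowered each one until it touched before letting go, and the highest contact force I read was about 18 N.

**Vases, bowl and tiles:** comparing the first and last scene pictures, all four show less than about 1 px of movement, which is roughly 1–2 mm.

**Dish and jar:** these are slightly off. A close look put the dish about 3 mm from the wheel's centre, though the arm was still settling then; a later wrist picture suggests about 2–3 mm. The jar looked about 4 mm toward the front of its spot. I left both as they were.

**Camera disagreement:** the scene and side cameras disagreed by 8–10 mm at the start. I worked from their average, and the wrist camera confirmed it.

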